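# Lock the jar starwheel to hold back the feed

## Robot

A 6-joint arm with a two-finger parallel gripper is mounted at the origin on the work surface. World frame = base frame: x ahead of the robot, y to its left, z up, the work surface at z = 0. Lengths are in mm, angles in degrees, forces in N, time in s.
With the tool pointing down it reaches from about 300 to 850 mm from the base axis. Payload 4.2 kg.
Tool frame: the origin (TCP) lies on the centre line of the jaws, within the pads' length; the fingertips stand 14 mm ahead of it and the grasp point (between the pads) lies 5 mm behind it; x points along the fingers, y is the direction in which the jaws open and shut, and the axes are right-handed (so a half turn about x gives the same grasp; the last joint's range is limited). The gripper opens to 91 mm and grips with 3 to 60 N. Pads are 32 mm wide; open, the fingers measure 118 mm over their backs; the gripper's body (76 mm by 178 mm) begins 60 mm behind the grasp point.
Start: joints at [76.203, 18.312, 89.639, -0, 72.044, -1.146], TCP at [125.932, 561.055, 227.976] pointing down, gripper open.
Joint ranges: [-177.97, 177.97], [-48.28, 115.42], [12.27, 149.76], [-77.06, 257.06], [2.81, 150.46], [-146.56, 146.56]. Speed limits (degrees/s): [147.25, 147.25, 180, 180, 180, 180].

## Interface

Orientations are given as [roll, pitch, yaw] about the fixed x, y, z axes, in that order (R = Rz(yaw) Ry(pitch) Rx(roll)).
In Python, from workcell import readout, optics, env gives the robot as it stands.
- The arm moves only by the shell command python3 -m creep 'ROWS' [OPENING] [FORCE]. ROWS is JSON, a list of rows, each an object with "translation": the shift along the world's x, y, z in cm, a list of three; "delta_rot": the turn, a rotation vector about the world's x, y, z in rad, a list of three. In form: [{"translation": [dx, dy, dz], "delta_rot": [rx, ry, rz]}, ...]. A call has 1 to 5 rows; each row shifts and turns the commanded pose from where the row before left it; what a row does not reach is not made up. A row lasts 1/12 s, in which the tool goes at most 41.7 mm and 7.16 degrees, less where a joint would pass 70% of its speed; a pose out of reach is approached as far as the arm can. A call with a gripper value outside its range is refused whole. OPENING is the gripper's target within -1 to 1 (fully open at 1, half-way at 0, shut at -1), set as the call begins (- or left out, the last holds). The fingers move at their own pace and stop on an object; FORCE is the grip in N (left out, the last holds). Time passes only in rows, so rows that do not move let the fingers close. It gives the time, the measured TCP pose, the force and the opening at its end, in the units of the state.
- readout.state(): the state, without advancing time (a new reading comes with each control period).
- optics.grab_frame(name): name is "scene" or "top"; returns (picture, depth): 480x640x3 uint8, red, green, blue; 480x640 float32, mm along the optical axis (not along the pixel's ray), 0 where there is no reading.
- optics.camera_params(name): a dict with "mtx" (3x3 intrinsics, pixels), "R" (3x3) and "t" (3): a world point X has camera coordinates R X + t. Camera axes: x right, y down, z forward; pixel columns grow to the right and rows downward; lengths in mm; the calibration is good to about 2 mm. A picture is of the moment at which its call begins. camera_params takes no time and is no camera call.
- env.job_done(): hands the job in, once; it reports no verdict.
The state is a dict: "time_s": time; "qpos": joint angles; "qvel": joint speeds; "effort": joint torques, N m; "ee_pos": TCP position; "ee_rot": TCP orientation; "force": force on the tool from outside, world axes, zero at the start; "torque": the same for the moment, N m; "gripper_width": finger opening in mm.
Only numpy, scipy, OpenCV 4.12 (cv2) and the standard library are available. Lean on these libraries where they do the work, as an engineer would, in place of code of your own. Each camera call takes 0.05 s, during which the arm holds its last target.

## Task

Stop the jar feed: turn the white starwheel (a fingertip in one of its pockets pushes it round) until the slot in the dark steel locking disc on top of it faces the flat locking bar, then push on the outer face of the bar's upturned end tab to send the bar through its guide and fully home into the slot, until the tab meets the guide block. Only push: do not pinch or hook the bar, pick nothing up, and leave the waiting jars, the bin and the wrench as they are.

Things in the scene. Friction and masses are not known exactly. Their poses are not given: they have to be found in the camera images.
- station: the fixed jar-feed station; origin on the bench top under the starwheel's axis, z up, y along the conveyor. The bar lies on its -y side, the conveyor on its +x side. Dark mounting plate 10 mm thick, x -155 to +75, y -240 to +140 mm; on it a bearing (radius 50 mm up to 18 mm, radius 36 mm up to 53 mm high) carries the starwheel
- belt (a point): point on the conveyor's top, 34 mm above the bench, beside the wheel's axis and 115 mm from it; axes as the station. The conveyor spans 70 to 162 mm from the axis in the station's x and y -210 to +300 mm; its guide rails reach 68 mm above the bench, rail brackets stand up to 60 mm outside its edges
- wheel_axis (a point): point on the wheel's upright axis, 84 mm above the bench; axes as the station. Starwheel: white plastic plate, underside 55 mm, top 70 mm above the bench, six lobes out to 110 mm from the axis and between them six round pockets of radius 27 mm about points 115 mm from the axis (pocket bottom 88 mm from the axis, mouth about 53 mm wide). Room below it down to the 10 mm plate
- wheel (a joint): turn of the starwheel with its disc, rad, positive counter-clockwise from above; 0 or any whole turn (6.283) = slot facing the bar. Turns endlessly either way, stays where it is left; takes a push of about 2 to 3 N at a lobe. The slot lies over the middle of a lobe, so the pockets are at 30, 90, 150, 210, 270 and 330 degrees from the slot
- slot_mouth (a point): middle of the mouth of the disc's slot, at the rim 70 mm from the axis, 84 mm above the bench; turns with the wheel. The dark steel disc is 140 mm in diameter, 72 to 84 mm above the bench, its centre nut up to 95 mm. Its one radial slot is 18 mm wide, flared to 26 mm at the rim, and ends 36 mm from the axis
- lock_point (a point): fixed point in line with the bar, 70 mm from the axis on the station's -y side, 84 mm high: the slot's mouth is here when it faces the bar. The bar enters, and centres the wheel, if the mouth is within about 4 mm of it; otherwise the nose stops on the disc
- bar (a joint): travel of the bar in m, along the station's +y (towards the wheel's axis): 0 = fully drawn back, 0.040 = fully home with the tab against the guide block. It starts at 0 to 0.006, slides with about 3 N and stays where it is left
- bar_nose (a point): centre of the bar's tapered nose, 78 mm above the bench; 80 mm from the wheel's axis when drawn back, 40 mm when home. The flat steel bar is 14 mm wide and 9 mm thick (73.5 to 82.5 mm above the bench) and passes over the starwheel; nose 6 mm wide, tapering over 6 mm
- bar_tab (a point): centre of the outer face of the bar's upturned end tab, the face to push, 98 mm above the bench, 211 mm from the wheel's axis when drawn back and 171 mm when home. The tab is an upright plate 34 mm wide, 6 mm thick, from 67.5 to 113.5 mm above the bench
- guide_face (a point): centre of the guide block's outer face, 165 mm from the wheel's axis, 78 mm above the bench. The block is 50 mm wide, 40 mm long (125 to 165 mm from the axis) and 93 mm high, screw heads to 97 mm
- jar_a: the waiting jar nearest the starwheel: filled glass with an orange lid, 50 mm in diameter, 100 mm tall, standing on the conveyor; origin at its underside; leave it
- jar_b: the second waiting jar, same kind, farther along the conveyor; leave it
- bin: blue open bin with jar lids, 150 x 200 mm, 80 mm high, loose on the bench on the robot's right; origin under its centre; leave it
- wrench: steel wrench 170 mm long, lying on the bench on the robot's left; origin under its middle; leave it
Not all that is in view belongs to the job. Leave any purple or red look-alike of the jar_a alone.

How it is judged (in metres and radians):
On the way, in this order (a step that is already met when the one before it is completed fails the run):
1. the slot faces the bar while the bar is still outside the disc (horizontal distance between slot_mouth and lock_point below 0.008 m and value of joint bar below 0.016 m), for 0.1 s.
2. the bar is fully home in the slot (horizontal distance between slot_mouth and lock_point below 0.005 m and value of joint bar above 0.0365 m), for 0.2 s.
At the end, for the whole second after the job is handed in: The bar is home within 3.5 mm of its stop, in the slot (slot mouth within 5 mm of the bar's line); wheel and bar at rest; both jars upright, and jars, bin and wrench within 20 mm of where they stood (all of step 2 and velocity of joint wheel between -0.05 and 0.05 rad/s and velocity of joint bar between -0.01 and 0.01 m/s and angle between each of jar_a, jar_b's own z axis and vertical below 0.2 rad and distance of each of jar_a, jar_b, bin, wrench from where it was at the start of the episode below 0.02 m); the robot touches nothing.
It fails at once if the bar is pinched or hooked: fingers press on its flat or on the inner side of its tab (contact force between the fingers and bar_c0 above 4 N or contact force between the fingers and bar_c1 above 4 N).
It fails at once if a waiting jar is moved, lifted or tipped (distance of any of jar_a, jar_b from where it was at the start of the episode above 0.02 m or angle between any of jar_a, jar_b's own z axis and vertical above 0.3 rad).
It fails at once if the bin or the wrench is moved or lifted (distance of any of bin, wrench from where it was at the start of the episode above 0.02 m).
It also fails if it takes over 72 s, if anything falls off the work surface, if the arm or the gripper's body presses on something with over 40 N, if the wrist force passes 120 N, or if a joint passes its speed limit or range.

## Working session

There is one attempt and no reset: what is moved stays moved. The work goes in short steps, Python scripts to look and compute and a shell command to move; the robot and the scene stay as the last step left them, time stands still between calls to the robot, and variables do not carry over. Pictures are saved under pics/ and viewed, and the job is handed in when it is done.

```bash
mkdir -p pics
cat > h.py <<'E'
import numpy as np,cv2
from workcell import readout,optics,env
def grab(n,tag):
    p,d=optics.grab_frame(n); cv2.imwrite(f'pics/{tag}.png',p[:,:,::-1]); np.save(f'pics/{tag}_d.npy',d); return p,d
def pix2w(n,u,v,z=None,d=None):
    c=optics.camera_params(n);K=np.array(c['mtx']);R=np.array(c['R']);t=np.array(c['t']).ravel()
    r=R.T@np.linalg.solve(K,[u,v,1.]);o=-R.T@t
    return o+r*((z-o[2])/r[2]) if z is not None else o+r*d
def w2pix(n,X):
    c=optics.camera_params(n);K=np.array(c['mtx']);p=K@(np.array(c['R'])@np.array(X,float)+np.array(c['t']).ravel());return p[:2]/p[2]
def crop(tag,u0,v0,u1,v1,s,out):
    im=cv2.imread(f'pics/{tag}.png')[v0:v1,u0:u1]; cv2.imwrite(f'pics/{out}.png',cv2.resize(im,None,fx=s,fy=s,interpolation=cv2.INTER_CUBIC))
E
python3 - <<'E'
from h import *
grab('scene','s0');grab('top','t0');s=readout.state();print(s)
for n in('scene','top'):
    c=optics.camera_params(n);print(n,-np.array(c['R']).T@np.array(c['t']).ravel(),c['R'],c['mtx'])
E
```

```text
{'time_s': 0.1, 'qpos': array([ 7.62031903e+01,  1.83465904e+01,  8.96986552e+01, -1.55047158e-03,
        7.20435596e+01, -1.14667787e+00]), 'qvel': array([ 0.05298163, -0.09689702, -0.12857013,  0.05595945, -0.09678258,
        0.00580942]), 'effort': array([ 1.16829335e-03, -4.13337994e+01, -2.32510883e+01,  7.27828941e-02,
        4.21444466e-02, -7.96946824e-05]), 'ee_pos': array([125.83707779, 560.62745828, 227.22340134]), 'ee_rot': array([ -90.19562934,   89.91118248, -102.84528204]), 'force': array([0.12033437, 0.4366056 , 0.69414517]), 'torque': array([-0.0477794 , -0.0143911 , -0.00261562]), 'gripper_width': 91.19614127215885}
scene [1290.69296913  -40.58571705 1260.11435276] [[ 0.01884537  0.999819    0.00261136]
 [ 0.84388528 -0.01450541 -0.53632753]
 [-0.53619258  0.01231098 -0.8440059 ]] [[562.55512695   0.         321.34078961]
 [  0.         562.55512695 254.33753354]
 [  0.           0.           1.        ]]
top [ 375.15986523  -22.08882755 1225.64020424] [[ 0.01285311 -0.99980548 -0.01495964]
 [-0.98904583 -0.01051179 -0.14723401]
 [ 0.14704811  0.01668818 -0.98898855]] [[465.06842002   0.         322.08093366]
 [  0.         465.06842002 242.78204761]
 [  0.           0.           1.        ]]
```

View pics/s0.png

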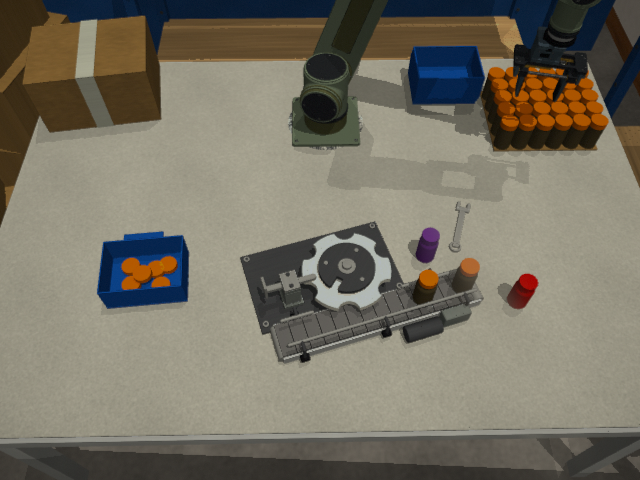

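View pics/t0.png

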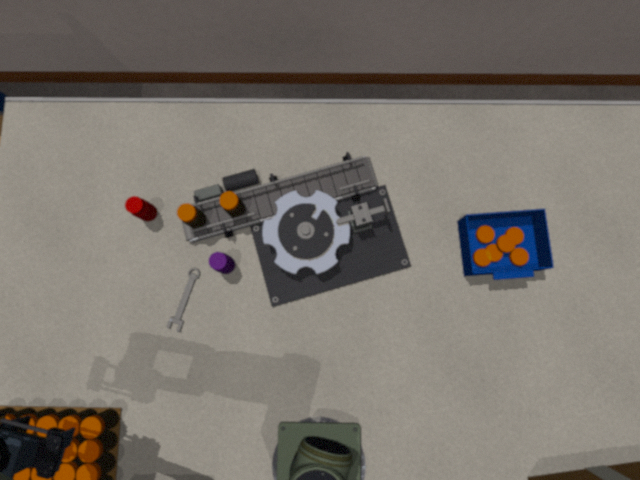

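Run:
```python
from h import *
crop('s0',230,215,490,370,3,'s0c');crop('t0',240,145,420,310,4,'t0c')
```

```text
(no output)
```

View pics/s0c.png

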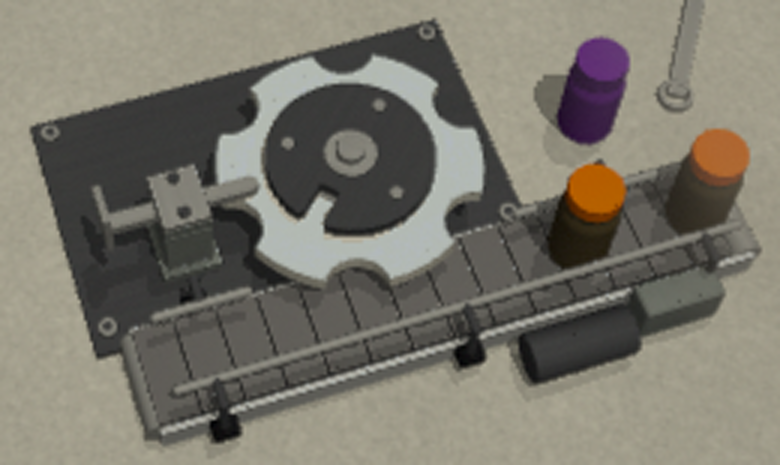

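View pics/t0c.png

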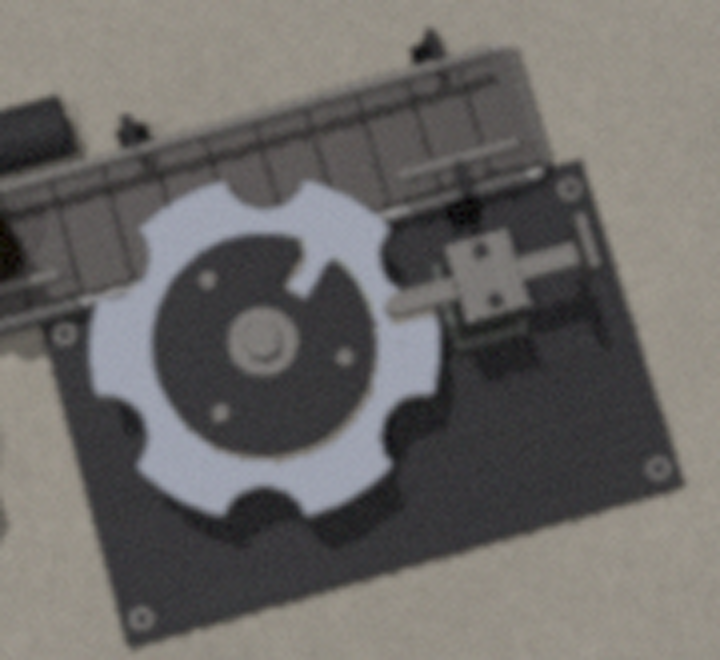

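Scene: the bar/tab is at (265,290), with its guide at (290,288) and the wheel centre at (347,266). Top: wheel centre (306,230), slot mouth ~(321,207), tab ~(387,205). Only one bar, guide and starwheel are in view. The look-alikes are purple at (428,245) and red at (523,291), and the real jars are at (427,286) and (466,274). Now I'll measure.

Run:
```python
from h import *
T=lambda u,v,z:pix2w('top',240+u/4-.375,145+v/4-.375,z)
S=lambda u,v,z:pix2w('scene',230+u/3-.33,215+v/3-.33,z)
P=lambda n,x:print(n,np.round(x,1))
P('axis T',T(264,341,95));P('axis S',S(351,148,95))
sT=[T(*p,12) for p in[(569,188),(657,467),(141,618),(65,333)]]
sS=[S(*p,12) for p in[(108,326),(50,132),(428,32),(508,212)]]
for a,b in zip(sT,sS):P('screw',np.r_[a,b])
for s in(sT,sS):
    d1=s[3]-s[0];d2=s[2]-s[1];d3=s[1]-s[0]
    print([np.degrees(np.arctan2(d[1],d[0])) for d in(d1,d2,d3)],np.linalg.norm(d1),np.linalg.norm(d3))
P('slot mouth T',T(323,247,84));P('slot in T',T(300,290,84));P('slot mouth S',S(310,219,84));
P('nose T',T(392,306,82));P('nose S',S(256,185,80))
P('tabT',T(589,240,113));P('tab S',S(98,188,113.5));P('guide screws T',np.r_[T(480,250,97),T(495,301,97)])
P('jarA',S(596,185,100));P('jarB',S(720,150,100));P('jarA T',pix2w('top',230,201,100));P('purple',pix2w('scene',430,235,90))
P('wrench',np.r_[pix2w('scene',463,207,5),pix2w('scene',455,247,5)])
```

```text
axis T [575.1  38.   95. ]
axis S [579.4  37.4  95. ]
screw [ 695.8 -159.9   12.   694.7 -161.8   12. ]
screw [ 508.7 -216.2   12.   507.8 -218.7   12. ]
screw [406.5 119.   12.  406.8 118.   12. ]
screw [593.8 174.8  12.  594.5 173.2  12. ]
[np.float64(106.94444768413956), np.float64(106.96188827652675), np.float64(-163.24616756652983)] 349.9444957342546 195.35294618635507
[np.float64(106.6589585963786), np.float64(106.70617997057319), np.float64(-163.06970849947547)] 349.6766996662238 195.35625207027505
slot mouth T [637.3   2.6  84. ]
slot in T [609.6  16.7  84. ]
slot mouth S [638.3   2.6  84. ]
nose T [600.4 -41.   82. ]
nose S [603.9 -39.9  80. ]
tabT [ 636.5 -160.5  113. ]
tab S [ 624.  -163.9  113.5]
guide screws T [ 633.3  -95.    97.   601.2 -104.3   97. ]
jarA [620.2 230.4 100. ]
jarB [589.4 334.3 100. ]
jarA T [645.2 227.4 100. ]
purple [494.3 251.5  90. ]
wrench [343.4 376.6   5.  476.3 334.6   5. ]
```

```bash
python3 - <<'E'
from h import *
from scipy.spatial.transform import Rotation as Ro
s=readout.state();print(np.round(Ro.from_euler('xyz',s['ee_rot'],degrees=True).as_matrix(),3))
E
python3 -m creep '[{"translation":[1.8,-3,0.5],"delta_rot":[0,0,0]},{"translation":[1.8,-3,0.5],"delta_rot":[0,0,0]},{"translation":[1.8,-3,0],"delta_rot":[0,0,0]},{"translation":[1.8,-3,0],"delta_rot":[0,0,0]},{"translation":[1.8,-3,0],"delta_rot":[0,0,0]}]' -1 20
```

```text
[[-0.     0.219  0.976]
 [-0.002  0.976 -0.219]
 [-1.    -0.002 -0.   ]]
time_s: 0.52
ee_pos: [216.3, 409.4, 237.6]
ee_rot: [-88.9, 90.0, -101.5]
force: [0.6, 0.5, -0.1]
gripper_width: 61.1
```

```bash
python3 -m creep '[{"translation":[2.1,-3.2,0],"delta_rot":[0,0,-0.06]},{"translation":[2.1,-3.2,0],"delta_rot":[0,0,-0.06]},{"translation":[2.1,-3.2,0],"delta_rot":[0,0,-0.06]},{"translation":[2.1,-3.2,0],"delta_rot":[0,0,-0.06]},{"translation":[2.1,-3.2,0],"delta_rot":[0,0,-0.06]}]'
python3 -m creep '[{"translation":[2.1,-3.2,0],"delta_rot":[0,0,0]},{"translation":[2.1,-3.2,0],"delta_rot":[0,0,0]},{"translation":[2.1,-3.2,0],"delta_rot":[0,0,0]},{"translation":[2.1,-3.2,0],"delta_rot":[0,0,0]},{"translation":[2.1,-3.2,0],"delta_rot":[0,0,0]}]'
python3 -m creep '[{"translation":[2.1,-3.2,0],"delta_rot":[0,0,0]},{"translation":[2.1,-3.2,0],"delta_rot":[0,0,0]},{"translation":[2.1,-3.2,0],"delta_rot":[0,0,0]},{"translation":[1,-1,0],"delta_rot":[0,0,0]}]'
```

```text
time_s: 0.93
ee_pos: [321.3, 249.2, 237.8]
ee_rot: [-126.3, 90.0, -156.3]
force: [1.4, 0.5, 0.0]
gripper_width: 27.3
time_s: 1.35
ee_pos: [426.3, 89.2, 237.9]
ee_rot: [151.6, 90.0, 121.8]
force: [0.5, -0.1, -0.2]
gripper_width: 0.9
time_s: 1.68
ee_pos: [500.8, -18.9, 237.5]
ee_rot: [-40.8, 89.9, -70.9]
force: [-0.2, 0.5, 0.3]
gripper_width: 0.5
```

```bash
python3 -m creep '[{"translation":[1,-2,0],"delta_rot":[0,0,0]},{"translation":[0.95,-2,0],"delta_rot":[0,0,0]},{"translation":[0,0,-4],"delta_rot":[0,0,0]},{"translation":[0,0,-4],"delta_rot":[0,0,0]},{"translation":[0,0,-3],"delta_rot":[0,0,0]}]'
python3 -m creep '[{"translation":[0,0,0],"delta_rot":[0,0,0]}]'
python3 - <<'E'
from h import *
grab('scene','s1');grab('top','t1')
crop('s1',230,185,490,370,3,'s1c');crop('t1',220,145,420,310,4,'t1c')
print(readout.state()['ee_pos'])
E
```

```text
time_s: 2.1
ee_pos: [517.1, -54.8, 125.4]
ee_rot: [-166.6, 89.8, 163.6]
force: [-0.0, -0.1, -1.3]
gripper_width: 0.8
time_s: 2.18
ee_pos: [513.6, -54.1, 122.1]
ee_rot: [-158.9, 89.2, 171.3]
force: [-1.5, 0.0, -0.3]
gripper_width: 0.8
[518.14313687 -54.56799634 127.76706343]
```

View pics/s1c.png

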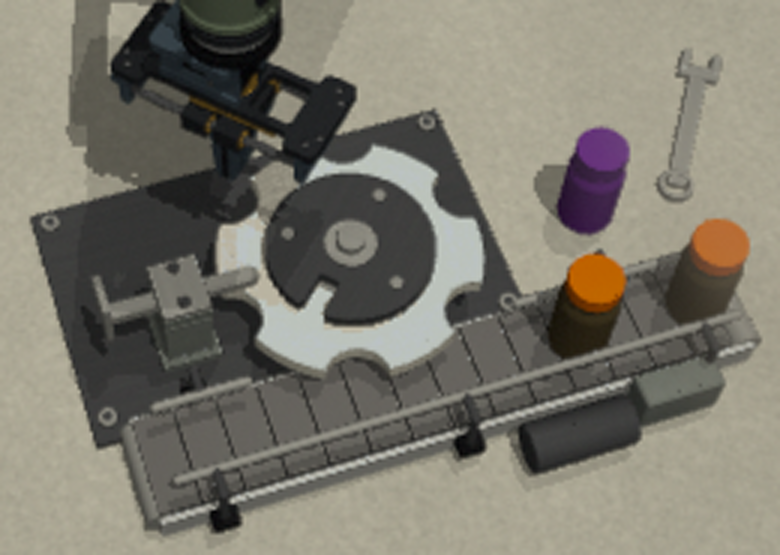

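View pics/t1c.png

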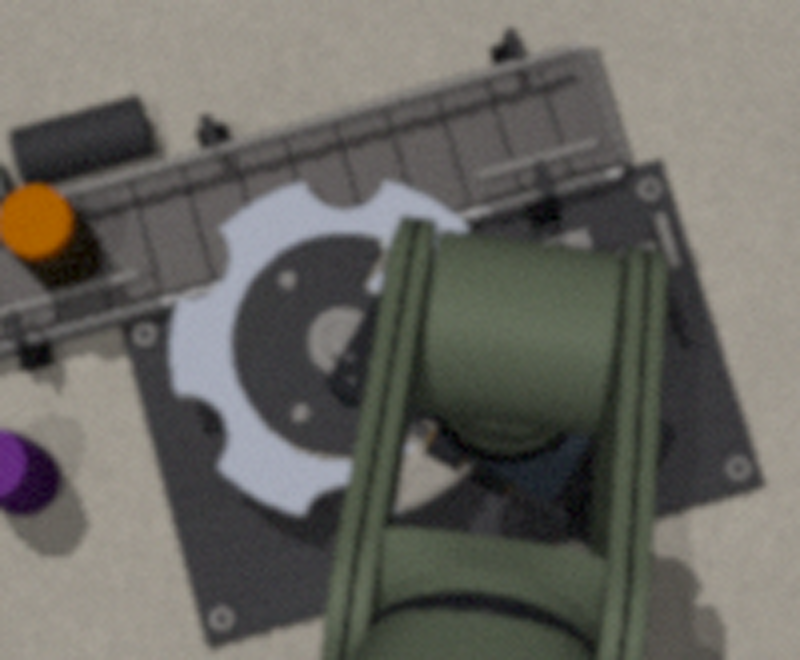

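The scene view shows the slot (mouth at crop (318,300)) and the gripper over the back-left pocket. The top view is blocked by the arm. I'll let it settle, then descend.

```bash
python3 -m creep '[{"translation":[0,0,0],"delta_rot":[0,0,0]},{"translation":[0,0,0],"delta_rot":[0,0,0]},{"translation":[0,0,0],"delta_rot":[0,0,0]}]'
python3 -m creep '[{"translation":[0,0,0],"delta_rot":[0,0,0]}]'
python3 - <<'E'
from h import *
from scipy.spatial.transform import Rotation as Ro
s=readout.state();print(s['ee_pos'],np.round(Ro.from_euler('xyz',s['ee_rot'],degrees=True).as_matrix(),3))
E
```

```text
time_s: 2.53
ee_pos: [519.7, -54.9, 130.0]
ee_rot: [24.0, 89.8, -5.8]
force: [0.1, -0.2, -0.2]
gripper_width: 0.6
time_s: 2.62
ee_pos: [519.3, -54.9, 129.5]
ee_rot: [24.5, 89.8, -5.3]
force: [0.5, 0.1, -0.1]
gripper_width: 0.5
[519.26632453 -54.93443445 129.5107463 ] [[ 0.003  0.497  0.867]
 [-0.     0.867 -0.497]
 [-1.     0.001  0.003]]
```

```bash
python3 -m creep '[{"translation":[0.05,-0.5,0],"delta_rot":[0,0,0]},{"translation":[0,0,-1.5],"delta_rot":[0,0,0]},{"translation":[0,0,-1.5],"delta_rot":[0,0,0]},{"translation":[0,0,-1.5],"delta_rot":[0,0,0]}]'
python3 -m creep '[{"translation":[0,0,-1.5],"delta_rot":[0,0,0]},{"translation":[0,0,-1.3],"delta_rot":[0,0,0]},{"translation":[0,0,0],"delta_rot":[0,0,0]},{"translation":[0,0,0],"delta_rot":[0,0,0]}]'
python3 - <<'E'
from h import *
grab('scene','s2')
crop('s2',230,185,490,370,3,'s2c')
print(readout.state()['ee_pos'],readout.state()['force'])
E
```

```text
time_s: 2.95
ee_pos: [519.4, -60.4, 83.2]
ee_rot: [20.8, 89.9, -9.0]
force: [-0.4, -0.9, 0.2]
gripper_width: 0.5
time_s: 3.28
ee_pos: [518.8, -60.2, 54.9]
ee_rot: [-158.2, 89.9, 172.0]
force: [0.8, 0.5, 0.7]
gripper_width: 0.4
[519.38658924 -60.21099982  55.53849001] [0.20440901 0.71986353 0.63770707]
```

View pics/s2c.png

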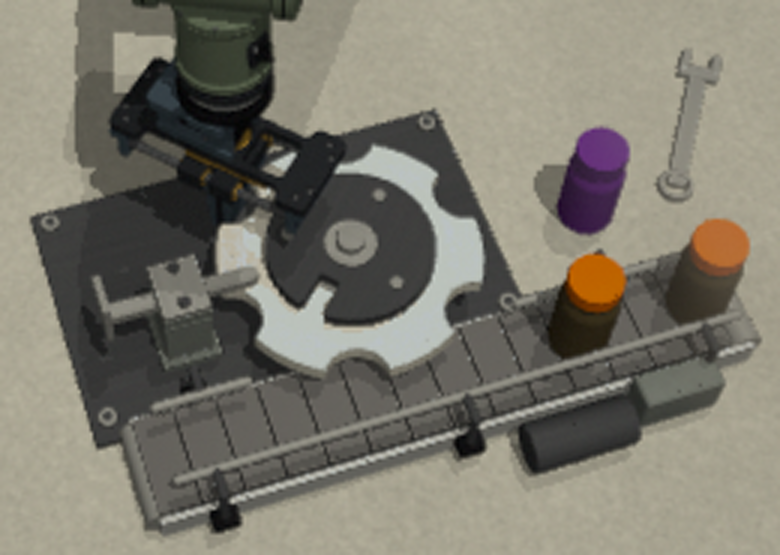

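The finger is in the pocket with no contact force. Now I'll push clockwise along the arc, starting with 25°.

```bash
python3 -m creep '[{"translation":[-0.82,0.52,0],"delta_rot":[0,0,-0.087]},{"translation":[-0.78,0.6,0],"delta_rot":[0,0,-0.087]},{"translation":[-0.73,0.66,0],"delta_rot":[0,0,-0.087]},{"translation":[-0.66,0.73,0],"delta_rot":[0,0,-0.087]},{"translation":[-0.6,0.78,0],"delta_rot":[0,0,-0.087]}]'
python3 -m creep '[{"translation":[0,0,0],"delta_rot":[0,0,0]},{"translation":[0,0,0],"delta_rot":[0,0,0]}]'
python3 - <<'E'
from h import *
grab('scene','s3')
crop('s3',230,185,490,370,3,'s3c')
print(readout.state()['ee_pos'],readout.state()['force'])
E
```

```text
time_s: 3.75
ee_pos: [484.5, -27.5, 56.5]
ee_rot: [41.9, 89.7, -13.1]
force: [0.9, -1.8, -0.8]
gripper_width: 0.7
time_s: 3.92
ee_pos: [483.7, -27.0, 56.0]
ee_rot: [50.0, 89.9, -4.6]
force: [1.2, 0.1, -0.4]
gripper_width: 0.5
[483.91060023 -27.22889227  55.86909215] [-0.18652436 -0.04659919 -0.64118711]
```

View pics/s3c.png

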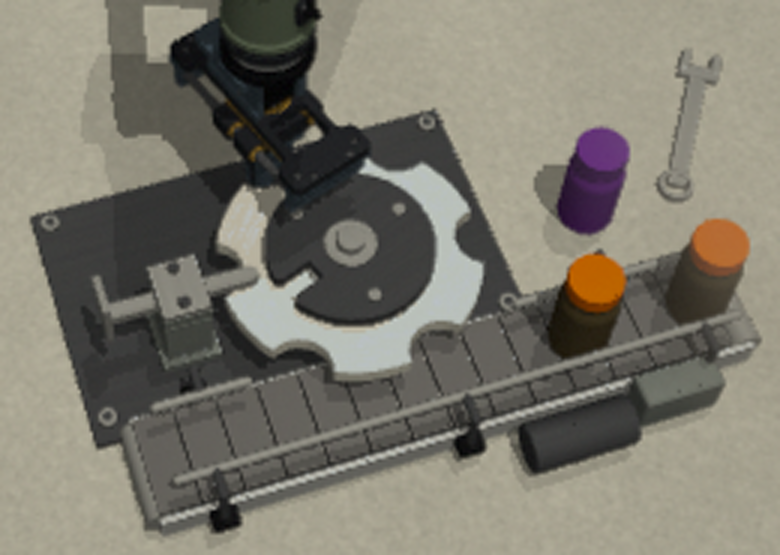

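```bash
cat >> h.py <<'E'
AX=np.array([577.,38.]);YAW=np.radians(16.8)
def rect(n,tag,out,z=84,half=100,px=5):
    # station-frame view at height z; x right, y up; centre = axis
    c=optics.camera_params(n);cs,sn=np.cos(YAW),np.sin(YAW)
    N=2*half*px+1;i,j=np.meshgrid(np.arange(N),np.arange(N))
    sx=(i-half*px)/px;sy=-(j-half*px)/px
    X=np.stack([AX[0]+cs*sx-sn*sy,AX[1]+sn*sx+cs*sy,np.full_like(sx,z)],-1)
    p=(X@np.array(c['R']).T+np.array(c['t']).ravel())@np.array(c['mtx']).T
    im=cv2.remap(cv2.imread(f'pics/{tag}.png'),(p[...,0]/p[...,2]).astype('f4'),(p[...,1]/p[...,2]).astype('f4'),cv2.INTER_CUBIC)
    cen=half*px
    for r in(36,70):cv2.circle(im,(cen,cen),r*px,(0,255,0),1)
    cv2.line(im,(cen,cen),(cen,N),(0,0,255),1)
    cv2.imwrite(f'pics/{out}.png',cv2.resize(im,(600,600),interpolation=cv2.INTER_AREA))
E
python3 -c "
from h import *
rect('scene','s3','r3');rect('scene','s0','r0')"
```

```text
(no output)
```

View pics/r3.png

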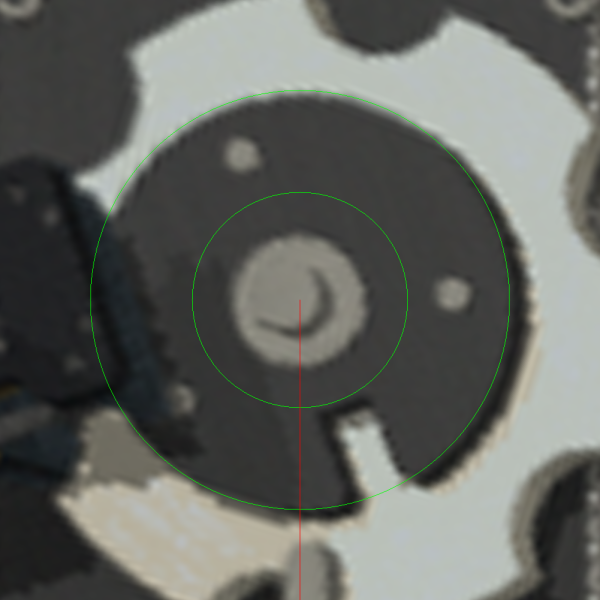

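```bash
python3 -c "
from h import *
rect('scene','s0','r0',half=100);rect('top','t0','rt0')
a=cv2.imread('pics/r0.png');b=cv2.imread('pics/rt0.png');cv2.imwrite('pics/r0b.png',cv2.resize(np.hstack([a,b]),(800,400),interpolation=cv2.INTER_AREA))
rect('top','t0','rt0w',half=220,px=3)"
```

```text
(no output)
```

View pics/r0b.png

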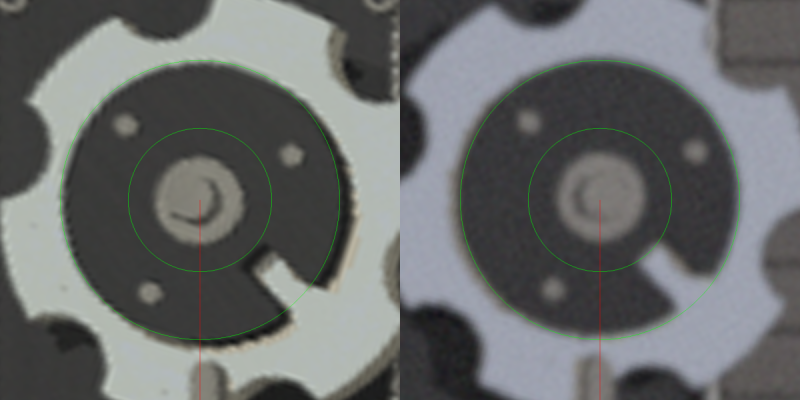

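View pics/rt0w.png

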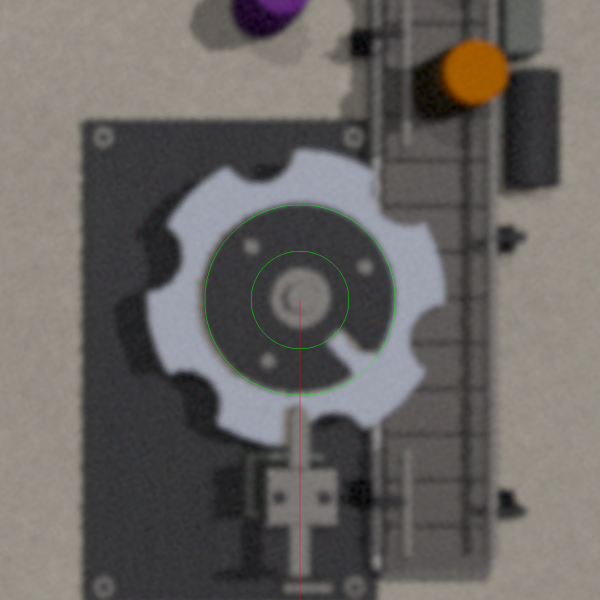

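The rectified view puts the slot about 22° from the bar line, close to the 43.4° − (25° − slack) predicted. I'll continue about 18°.

```bash
python3 -m creep '[{"translation":[-0.52,0.82,0],"delta_rot":[0,0,-0.087]},{"translation":[-0.46,0.88,0],"delta_rot":[0,0,-0.087]},{"translation":[-0.37,0.9,0],"delta_rot":[0,0,-0.087]},{"translation":[-0.2,0.55,0],"delta_rot":[0,0,-0.05]},{"translation":[0,0,0],"delta_rot":[0,0,0]}]'
python3 -m creep '[{"translation":[0,0,0],"delta_rot":[0,0,0]},{"translation":[0,0,0],"delta_rot":[0,0,0]}]'
cat >> h.py <<'E'
def slotrect(n,tag,out,th,off,z=84):
    rect(n,tag,out,z); im=cv2.imread(f'pics/{out}.png')
    c=np.array([300+3*off[0],300-3*off[1]])
    cv2.circle(im,tuple(int(v) for v in c),210,(0,255,255),1)
    a=np.radians(th-90);d=np.array([np.cos(a),np.sin(a)]);e=np.array([-d[1],d[0]])
    P=[d*68+e*13,d*62+e*9,d*36+e*9,d*36-e*9,d*62-e*9,d*68-e*13]
    P=np.array([[c[0]+3*p[0],c[1]-3*p[1]] for p in P]).astype(int)
    cv2.polylines(im,[P],False,(0,0,255),1);cv2.imwrite(f'pics/{out}.png',cv2.resize(im[280:600,100:500],(800,640))[:600])
E
python3 - <<'E'
from h import *
grab('scene','s4');slotrect('scene','s4','r4',4,(1.5,-1))
print(readout.state()['ee_pos'],readout.state()['force'])
E
```

```text
time_s: 4.38
ee_pos: [468.0, 4.7, 55.4]
ee_rot: [75.9, 89.9, 3.4]
force: [0.8, -0.3, -0.0]
gripper_width: 0.0
time_s: 4.55
ee_pos: [468.0, 4.1, 55.1]
ee_rot: [70.3, 90.0, -2.2]
force: [-0.4, -0.3, -0.5]
gripper_width: 0.3
[467.88700101   4.08840303  55.02330841] [0.81137187 0.06151279 0.72169542]
```

View pics/r4.png

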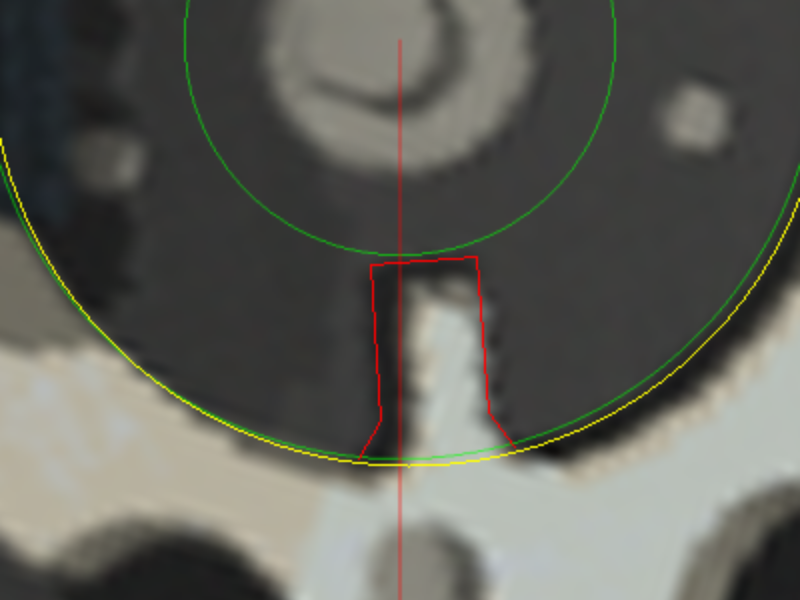

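The overlay at +4° matches the slot edges and there's no overshoot. I'll push about 4° further.

```bash
python3 -m creep '[{"translation":[-0.1,0.35,0],"delta_rot":[0,0,-0.035]},{"translation":[-0.1,0.4,0],"delta_rot":[0,0,-0.035]},{"translation":[0,0,0],"delta_rot":[0,0,0]},{"translation":[0,0,0],"delta_rot":[0,0,0]},{"translation":[0,0,0],"delta_rot":[0,0,0]}]'
python3 - <<'E'
from h import *
grab('scene','s5');slotrect('scene','s5','r5',0,(1.5,-1))
print(readout.state()['ee_pos'],readout.state()['force'])
E
```

```text
time_s: 5.02
ee_pos: [465.7, 11.7, 55.0]
ee_rot: [92.3, 90.0, 15.7]
force: [0.4, -0.2, -0.3]
gripper_width: 0.4
[465.69744182  11.7427448   54.97151161] [ 0.1656941  -0.88347378 -0.16950697]
```

View pics/r5.png

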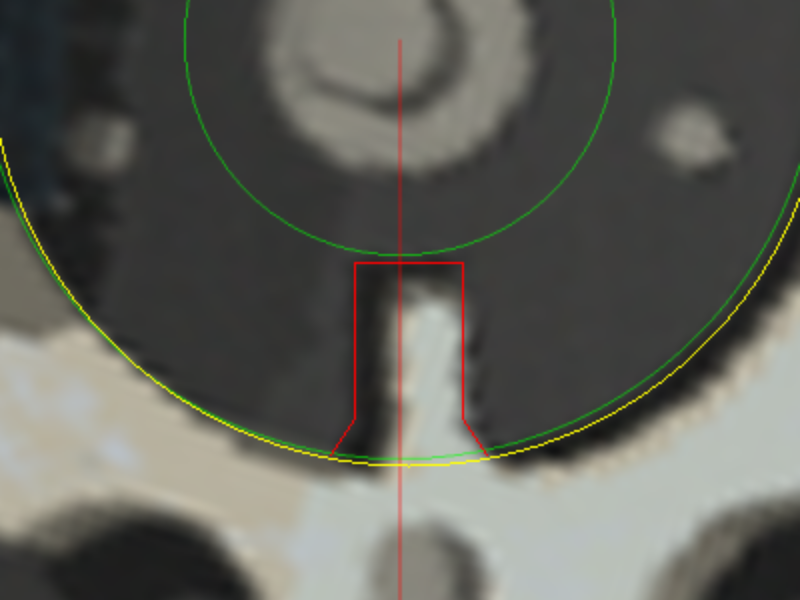

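```bash
python3 -m creep '[{"translation":[-0.02,0.12,0],"delta_rot":[0,0,0]},{"translation":[0,0,0],"delta_rot":[0,0,0]},{"translation":[0,0,0],"delta_rot":[0,0,0]},{"translation":[0,-0.3,0],"delta_rot":[0,0,0]},{"translation":[0,0,0.5],"delta_rot":[0,0,0]}]'
python3 -m creep '[{"translation":[0,0,2],"delta_rot":[0,0,0]},{"translation":[0,0,3],"delta_rot":[0,0,0]},{"translation":[0,0,3],"delta_rot":[0,0,0]},{"translation":[0,0,3],"delta_rot":[0,0,0]},{"translation":[-2,-2,0],"delta_rot":[0,0,0]}]'
python3 -m creep '[{"translation":[0,-4,0],"delta_rot":[0,0,0]},{"translation":[0,-4,0],"delta_rot":[0,0,0]},{"translation":[0,-4,0],"delta_rot":[0,0,0]},{"translation":[0,-4,0],"delta_rot":[0,0,0]},{"translation":[0,0,0],"delta_rot":[0,0,0]}]'
python3 - <<'E'
from h import *
grab('scene','s6');slotrect('scene','s6','r6',0,(1.5,-1));grab('top','t6');slotrect('top','t6','rt6',0,(-1,0))
crop('s6',230,185,490,370,3,'s6c')
from scipy.spatial.transform import Rotation as Ro
s=readout.state();print(s['ee_pos'],np.round(Ro.from_euler('xyz',s['ee_rot'],degrees=True).as_matrix(),3))
E
```

```text
time_s: 5.48
ee_pos: [464.4, 10.0, 59.4]
ee_rot: [-109.8, 89.9, 173.6]
force: [0.7, -0.2, -0.8]
gripper_width: 0.3
time_s: 5.9
ee_pos: [451.8, -8.4, 176.0]
ee_rot: [80.8, 89.1, 4.3]
force: [1.0, 0.2, -0.2]
gripper_width: 0.2
time_s: 6.32
ee_pos: [445.5, -175.7, 170.5]
ee_rot: [14.7, 89.8, -62.3]
force: [0.9, -0.6, -0.2]
gripper_width: 0.3
[ 444.88993578 -170.82390118  170.02878739] [[-0.     0.974  0.228]
 [ 0.001  0.228 -0.974]
 [-1.    -0.    -0.001]]
```

View pics/r6.png

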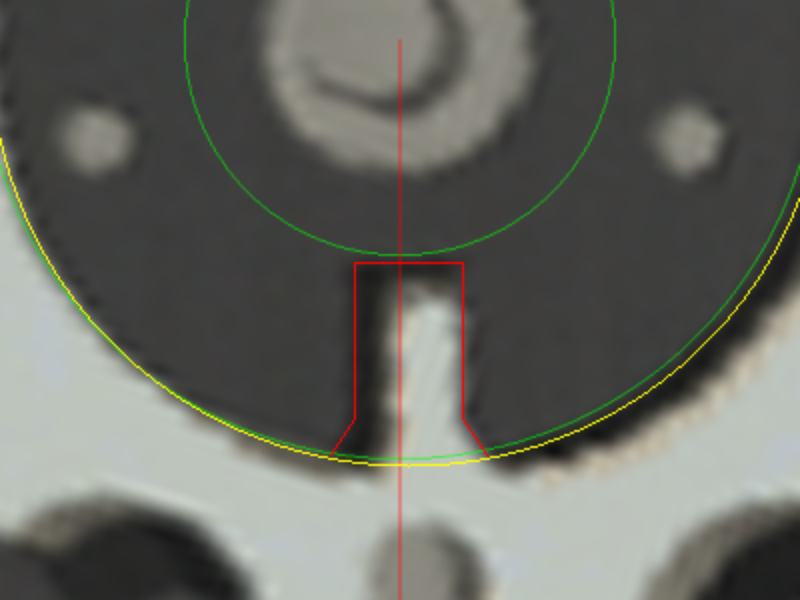

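View pics/rt6.png

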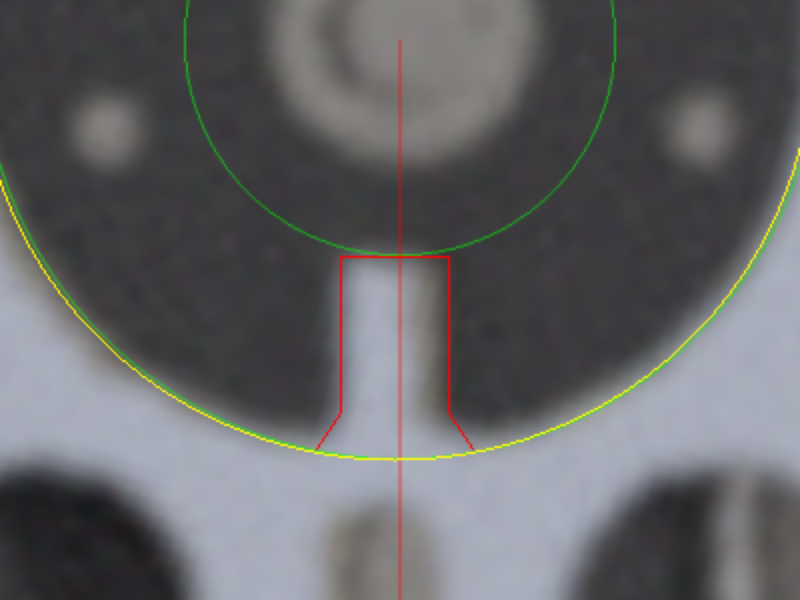

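View pics/s6c.png

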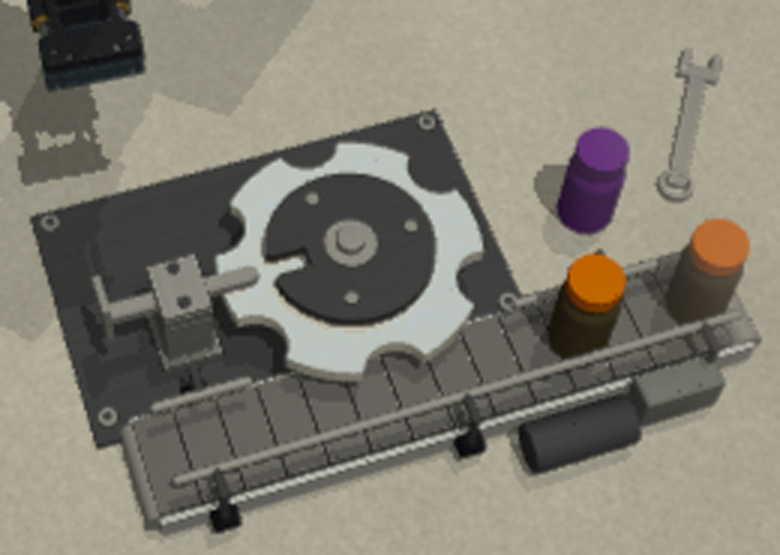

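The slot is aligned to under 1° in both cameras, and the bar is still outside the disc. Next I'll go behind the tab.

```bash
python3 -m creep '[{"translation":[4,-1.5,0],"delta_rot":[0,0,0.03]},{"translation":[4,-1.5,0],"delta_rot":[0,0,0.03]},{"translation":[4,-0.5,0],"delta_rot":[0,0,0]},{"translation":[4,0,0],"delta_rot":[0,0,0]},{"translation":[3,0,0],"delta_rot":[0,0,0]}]'
python3 -m creep '[{"translation":[1.3,0,0],"delta_rot":[0,0,0]},{"translation":[0,0,0],"delta_rot":[0,0,0]},{"translation":[0,0,0],"delta_rot":[0,0,0]},{"translation":[0,0,0],"delta_rot":[0,0,0]},{"translation":[0,0,0],"delta_rot":[0,0,0]}]'
python3 - <<'E'
from h import *
from scipy.spatial.transform import Rotation as Ro
s=readout.state();print(s['ee_pos'],np.round(Ro.from_euler('xyz',s['ee_rot'],degrees=True).as_matrix(),3))
E
```

```text
time_s: 6.83
ee_pos: [636.2, -202.0, 169.8]
ee_rot: [122.7, 89.9, 49.6]
force: [1.4, -0.5, -0.1]
gripper_width: 0.5
time_s: 7.25
ee_pos: [645.1, -203.4, 170.3]
ee_rot: [-129.1, 90.0, 157.8]
force: [-0.5, -0.6, -0.4]
gripper_width: 0.3
[ 645.11261003 -203.36181298  170.34721941] [[-0.001  0.957  0.29 ]
 [ 0.     0.29  -0.957]
 [-1.    -0.001 -0.001]]
```

```bash
python3 -m creep '[{"translation":[0.4,0,0],"delta_rot":[0,0,0]},{"translation":[0,0,-2.5],"delta_rot":[0,0,0]},{"translation":[0,0,-2.5],"delta_rot":[0,0,0]},{"translation":[0,0,-2],"delta_rot":[0,0,0]},{"translation":[0,0,0],"delta_rot":[0,0,0]}]'
python3 -m creep '[{"translation":[0,0,0],"delta_rot":[0,0,0]},{"translation":[0,0,0],"delta_rot":[0,0,0]}]'
python3 - <<'E'
from h import *
grab('scene','s7');crop('s7',230,185,430,330,4,'s7c');print(readout.state()['ee_pos'],readout.state()['force'])
E
```

```text
time_s: 7.67
ee_pos: [647.2, -203.3, 95.8]
ee_rot: [-126.0, 89.5, 160.8]
force: [-0.4, 0.0, -1.0]
gripper_width: 0.5
time_s: 7.83
ee_pos: [651.1, -204.5, 101.6]
ee_rot: [57.4, 89.9, -15.8]
force: [0.2, -0.8, 0.1]
gripper_width: 0.6
[ 651.3946985  -204.52278507  102.0512144 ] [-0.68881241  0.48769178  0.54879991]
```

View pics/s7c.png

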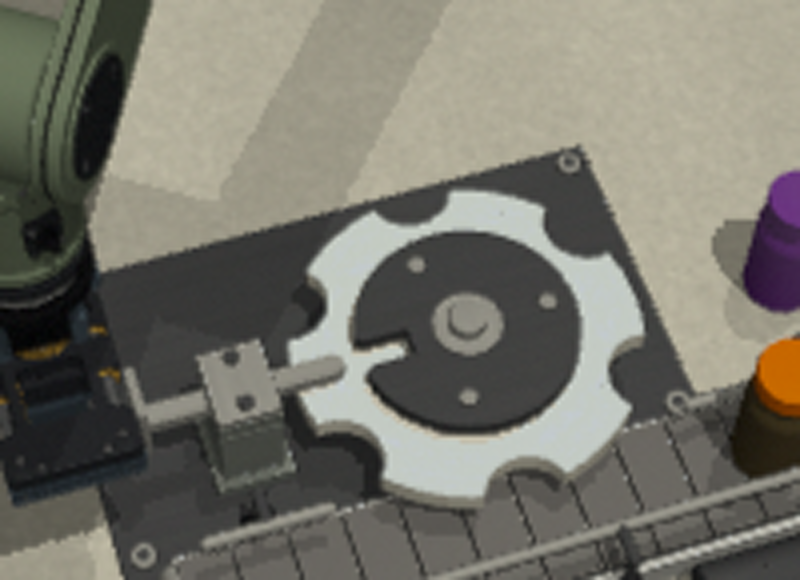

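```bash
python3 -m creep '[{"translation":[-0.25,0.77,0],"delta_rot":[0,0,0]},{"translation":[-0.24,0.77,0],"delta_rot":[0,0,0]},{"translation":[-0.23,0.77,0],"delta_rot":[0,0,0]},{"translation":[-0.23,0.77,0],"delta_rot":[0,0,0]},{"translation":[-0.23,0.77,0],"delta_rot":[0,0,0]}]'
python3 -m creep '[{"translation":[0,0,0],"delta_rot":[0,0,0]},{"translation":[0,0,0],"delta_rot":[0,0,0]}]'
python3 - <<'E'
from h import *
grab('scene','s8');crop('s8',230,185,430,330,4,'s8c');print(readout.state()['ee_pos'],readout.state()['force'])
E
```

```text
time_s: 8.3
ee_pos: [638.7, -165.5, 100.9]
ee_rot: [24.3, 89.9, -48.8]
force: [-0.9, -3.3, 1.3]
gripper_width: 0.1
time_s: 8.47
ee_pos: [638.4, -164.5, 100.1]
ee_rot: [171.8, 89.9, 98.7]
force: [0.3, -0.2, -0.1]
gripper_width: 0.3
[ 638.37109016 -164.84758055   99.87605163] [-0.09246901  0.28429997 -0.06650362]
```

View pics/s8c.png

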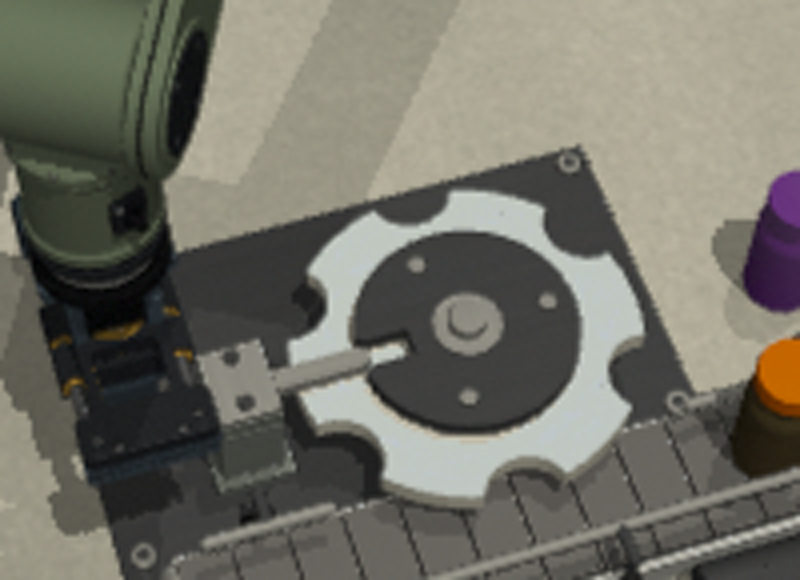

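The bar's nose is lined up at the slot mouth, and the push took about 3 N. I'll continue.

```bash
python3 -m creep '[{"translation":[-0.14,0.48,0],"delta_rot":[0,0,0]},{"translation":[-0.15,0.48,0],"delta_rot":[0,0,0]},{"translation":[-0.14,0.48,0],"delta_rot":[0,0,0]},{"translation":[-0.15,0.48,0],"delta_rot":[0,0,0]}]'
python3 -m creep '[{"translation":[-0.06,0.2,0],"delta_rot":[0,0,0]},{"translation":[-0.06,0.2,0],"delta_rot":[0,0,0]}]'
python3 - <<'E'
from h import *
grab('scene','s9');crop('s9',230,185,430,330,4,'s9c');print(readout.state()['ee_pos'],readout.state()['force'])
E
```

```text
time_s: 8.85
ee_pos: [632.8, -146.4, 99.8]
ee_rot: [25.5, 90.0, -47.6]
force: [1.5, -2.3, -1.2]
gripper_width: 0.4
time_s: 9.02
ee_pos: [631.5, -142.0, 99.8]
ee_rot: [-126.1, 90.0, 160.8]
force: [1.1, -2.3, -1.6]
gripper_width: 0.8
[ 631.49445146 -142.0215875    99.86724636] [ 1.59691908 -2.00894877 -1.36701749]
```

View pics/s9c.png

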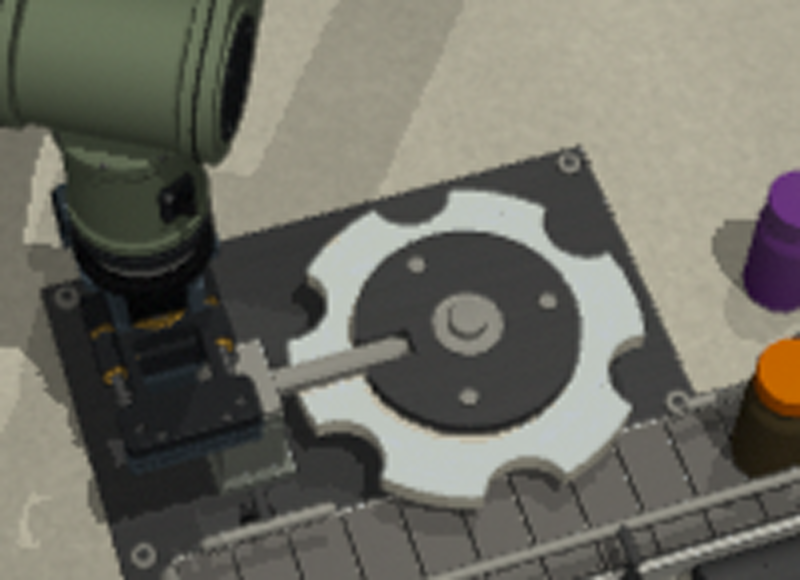

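```bash
python3 -m creep '[{"translation":[-0.05,0.15,0],"delta_rot":[0,0,0]},{"translation":[0,0,0],"delta_rot":[0,0,0]}]'
python3 -m creep '[{"translation":[-0.05,0.15,0],"delta_rot":[0,0,0]},{"translation":[0,0,0],"delta_rot":[0,0,0]}]'
python3 -m creep '[{"translation":[-0.05,0.15,0],"delta_rot":[0,0,0]},{"translation":[0,0,0],"delta_rot":[0,0,0]}]'
```

```text
time_s: 9.23
ee_pos: [631.5, -142.0, 99.9]
ee_rot: [10.4, 89.9, -62.7]
force: [2.8, -5.2, -1.7]
gripper_width: 0.8
time_s: 9.4
ee_pos: [631.5, -141.9, 100.0]
ee_rot: [11.0, 89.7, -62.1]
force: [2.5, -8.8, -2.9]
gripper_width: 0.2
time_s: 9.57
ee_pos: [631.5, -141.9, 100.2]
ee_rot: [10.8, 89.5, -62.3]
force: [2.9, -13.6, -4.1]
gripper_width: 0.4
```

The TCP has stopped at (631.5,-142) while the force climbs, so the tab is on the guide block. I'll back off and check.

```bash
python3 -m creep '[{"translation":[0.3,-1,0],"delta_rot":[0,0,0]},{"translation":[0.6,-2,0],"delta_rot":[0,0,0]},{"translation":[0.9,-3,0],"delta_rot":[0,0,0]},{"translation":[0.3,-1,2],"delta_rot":[0,0,0]},{"translation":[0,0,4],"delta_rot":[0,0,0]}]'
python3 -m creep '[{"translation":[0,0,4],"delta_rot":[0,0,0]},{"translation":[-3,-2.5,0],"delta_rot":[0,0,0]},{"translation":[-3,-2.5,0],"delta_rot":[0,0,0]},{"translation":[-3,-2,0],"delta_rot":[0,0,0]},{"translation":[-3,0,0],"delta_rot":[0,0,0]}]'
python3 -m creep '[{"translation":[-3,0,0],"delta_rot":[0,0,0]},{"translation":[-2,0,0],"delta_rot":[0,0,0]},{"translation":[0,0,0],"delta_rot":[0,0,0]},{"translation":[0,0,0],"delta_rot":[0,0,0]},{"translation":[0,0,0],"delta_rot":[0,0,0]}]'
python3 - <<'E'
from h import *
grab('scene','s10');grab('top','t10');crop('s10',230,185,490,370,3,'s10c');rect('top','t10','rt10',z=84,half=200,px=3);print(readout.state()['ee_pos'],readout.state()['force'])
E
```

```text
time_s: 9.98
ee_pos: [648.2, -208.9, 154.7]
ee_rot: [-129.7, 89.3, 157.0]
force: [-0.3, 0.2, 0.0]
gripper_width: 0.3
time_s: 10.4
ee_pos: [529.6, -280.2, 199.9]
ee_rot: [113.5, 90.0, 40.2]
force: [0.6, 0.4, -0.4]
gripper_width: 0.6
time_s: 10.82
ee_pos: [482.0, -277.7, 200.3]
ee_rot: [93.7, 89.9, 20.6]
force: [0.7, -0.5, -0.2]
gripper_width: 0.5
[ 482.29568642 -277.72272087  199.9030665 ] [ 0.55195277 -0.83129195 -0.13036697]
```

View pics/s10c.png

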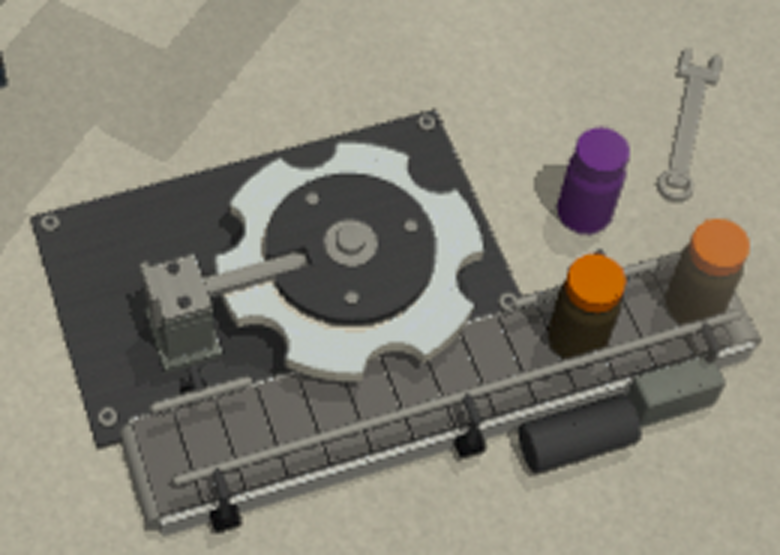

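View pics/rt10.png

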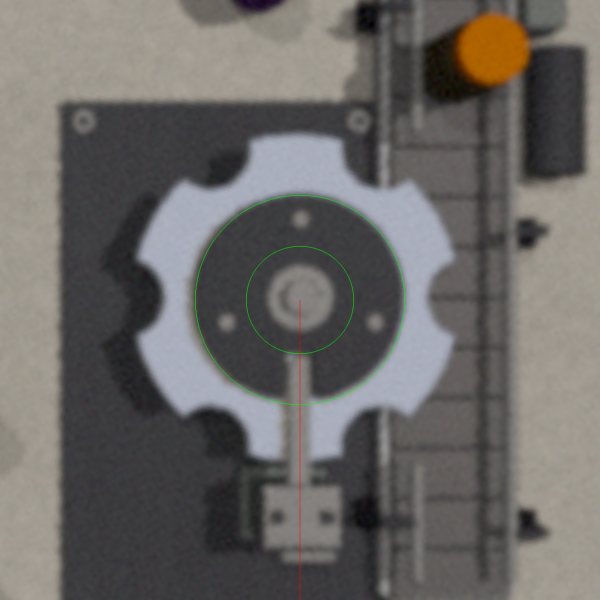

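View pics/s10.png

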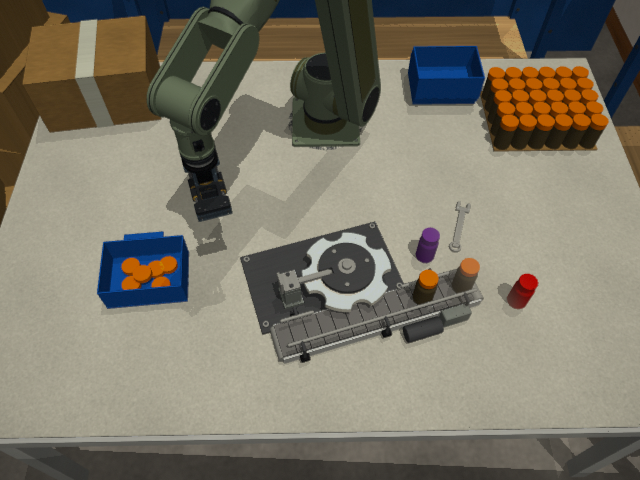

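The bar's nose is at the slot's inner end (crop (305,258)) and the tab is flush on the guide block. Jars, bin and wrench sit at their original pixels, and the arm is clear. Handing in.

```bash
python3 -c "
from workcell import env;print(env.job_done())"
```

```text
the job is handed in; nothing more can be done
None
```

The starwheel is locked: the bar is fully home in the disc's slot with its tab against the guide block, and I handed the job in at about 11 s (no verdict is reported). I turned the wheel about 43° clockwise with the closed fingertips in a pocket, then pushed the tab's outer face.

- **Alignment:** Both cameras showed the slot within about 1° of the bar line before I pushed.
- **Bar home:** The push took about 3 N. At the end the force rose to about 14 N with no further motion, which is the tab on its stop. The last pictures show the nose at the slot's inner end and the tab against the block.
- **Surroundings:** By eye, the jars, bin and wrench were where they started. The arm stood clear and was touching nothing.
- **Disagreement:** The two cameras placed the wheel axis about 4 mm apart in x, slightly more than their stated 2 mm. I therefore judged the alignment within each image separately.

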